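# Roll down the write-on strip of a stage box

## Task

The new white write-on strip on the sloping face of the stage box is stuck down only lightly: take the hand roller out of its box and, with its wheel flat on the strip and the spring pressed in, roll along the strip until its whole length is bedded. Then hang the roller back upright on the rails in its box and slide the cover fully shut. Touch the stage box's sloping face and strip with the roller only, and leave the other tools lying where they are.

Things in the scene. Friction and masses are not known exactly. Their poses are not given: they have to be found in the camera images.
- roller: Sprung hand roller, about 260 g, 80 mm tall. Origin: underside of its white nylon wheel (spring relaxed); z up the handle, y along the axle, x the way it rolls. Wheel 28 mm diameter, 40 wide, in a steel fork 50 wide (y). Steel shoulder plate, 30 (x) by 76 (y), 38 to 42 mm up. It starts hanging in the box by this plate on two rails, grip up, axle across the box.
- roller_grip (a point): Middle of the roller's wooden grip, 64 mm above roller's origin. The grip spans 42 to 79 mm up, 22 mm thick along the roller's x and 34 mm along y. Hold it across the 22 mm, fingers closing along the rolling direction; 60 N or more holds it firmly.
- head (a joint): Compression of the roller's preloaded spring, m: the fork and wheel sink towards the handle. 0 relaxed, 0.006 bottomed; 7 N to start it, 1.5 N more per mm. 0.002 to 0.004 (10 to 13 N) is right for rolling.
- wheel (a joint): Turn of the roller's wheel on its axle, rad; runs freely.
- face: Sloping top face of the fixed black wedge-shaped stage box (200 deep, 300 wide, 30 mm high in front, 145 at the back, aluminium edges, six cable sockets near the top edge). It rises 30 degrees away from the robot. Origin: middle of the face, on its surface; x points up the slope, y along its width, z square out of the face.
- strip (a point): Middle of the white laminate strip on the face (at face's origin): 62 mm along face x, 200 mm along face y. Its top stands up to 4.5 mm above the face where proud, 1.5 mm where bedded. Roll along face y, axle along face x. Each 25 mm length yields to 3 N (two at once 6 N), slowly: roll at 0.1 m/s or less. Once down it stays down.
- bed0 (a joint): How far length 0 of the laminate strip (25 mm, centred at y = -87.5 mm on the face) has sunk on its adhesive, m: about 0 proud, 0.003 fully bedded.
- bed1 (a joint): How far length 1 of the laminate strip (25 mm, centred at y = -62.5 mm on the face) has sunk on its adhesive, m: about 0 proud, 0.003 fully bedded.
- bed2 (a joint): How far length 2 of the laminate strip (25 mm, centred at y = -37.5 mm on the face) has sunk on its adhesive, m: about 0 proud, 0.003 fully bedded.
- bed3 (a joint): How far length 3 of the laminate strip (25 mm, centred at y = -12.5 mm on the face) has sunk on its adhesive, m: about 0 proud, 0.003 fully bedded.
- bed4 (a joint): How far length 4 of the laminate strip (25 mm, centred at y = +12.5 mm on the face) has sunk on its adhesive, m: about 0 proud, 0.003 fully bedded.
- bed5 (a joint): How far length 5 of the laminate strip (25 mm, centred at y = +37.5 mm on the face) has sunk on its adhesive, m: about 0 proud, 0.003 fully bedded.
- bed6 (a joint): How far length 6 of the laminate strip (25 mm, centred at y = +62.5 mm on the face) has sunk on its adhesive, m: about 0 proud, 0.003 fully bedded.
- bed7 (a joint): How far length 7 of the laminate strip (25 mm, centred at y = +87.5 mm on the face) has sunk on its adhesive, m: about 0 proud, 0.003 fully bedded.
- box: The roller's plywood box, fixed, 196 long (x), 100 wide (y), 103 mm high. Origin: middle of its underside; x along its length, away from the robot; z up. Walls 6 mm. Its front compartment holds the roller: inside x -92 to +45 mm, y -44 to +44 mm, floor 6 mm up; a small empty compartment lies behind.
- cradle (a point): Place for the roller's origin in the box, 9 mm above the box's underside, midway along the compartment. Two wooden rails along box x, tops 47 mm up, inner top edges bevelled, fill y 29.5 to 44 mm on both sides: the fork hangs in the 59 mm gap and the shoulder plate lies on the rails. Anywhere along the rails will do.
- cover (a joint): Sliding cover of the box, m: 0 shut against the front end, 0.143 slid right back (away from the robot, along the box's +x). It starts slid back. Moves with about 2 N and stays.
- cover_grip (a point): Top middle of the wooden batten on the cover, near its front edge: 12 mm thick along box x, 50 mm along box y, standing 18 mm above the cover; it moves with the cover. The cover's top is 98 mm above the bench; hold the batten across its 12 mm.
- side_cutters: Side cutters, 152x48x13 mm, lying loose on the bench; not part of the job. Origin under its middle.
- pvc_tape: Small roll of tape, 57 mm across, 19 mm high, lying loose; not part of the job. Origin under its middle.
- scissors: Scissors, 87x199x9 mm, lying loose; not part of the job. Origin under its middle.
There are look-alikes about, which are no part of the job. Leave any blue or red look-alike of the roller alone.

How it is judged:
By the outcome, as a careful person would: the job done as asked, in the order asked, and still so for the second after the job is handed in, with the robot touching nothing.
It also fails if it takes over 59 s, if anything falls off the work surface, if the arm or the gripper's body presses on something with over 40 N, if the wrist force passes 120 N, or if a joint passes its speed limit or range.

## Robot

A 6-joint arm with a two-finger parallel gripper is mounted at the origin on a cart in front of the work surface, level with it; the furniture and walls round the work are solid. World frame = base frame: x ahead of the robot, y to its left, z up, the work surface at z = 0. Lengths are in mm, angles in rad, forces in N, time in s.
With the tool pointing down it reaches from about 300 to 775 mm from the base axis. Payload 14.6 kg.
Tool frame: the origin (TCP) lies between the finger pads; the fingertips stand ahead of it and the grasp point (between the pads) lies 11 mm behind it (manip.finger_overhang is the z of the fingertips in the tool frame, in mm); z points along the fingers, y is the line along which they close (so a half turn about z gives the same grasp; the last joint's range is limited). The gripper opens to 94 mm and grips with 3 to 60 N. Pads are 16 mm wide; open, the fingers measure 119 mm over their backs; the gripper's body (75 mm by 177 mm) begins 78 mm behind the grasp point.
Start: joints at [1.113, 0.3, 1.521, -0, 1.321, -0.067], TCP at [209.507, 508.523, 213.446] pointing down, gripper open.
Joint ranges: [-3.03, 3.03], [-0.79, 2.21], [0.23, 2.52], [-1.04, 4.18], [0, 3.07], [-2.55, 2.55]. Speed limits (rad/s): [2.22, 2.22, 2.57, 3.14, 3.14, 3.14].

## Interface

Orientations are given as [roll, pitch, yaw] about the fixed x, y, z axes, in that order (R = Rz(yaw) Ry(pitch) Rx(roll)).
In Python, from cell import manip gives the robot as it stands.
- The arm moves only by the tool jog_arm, never from a script. Its argument "series" is a list of rows, each a list of 7 numbers: the shift along the world's x, y, z as a fraction of full scale, then the turn, a rotation vector about the world's x, y, z as a fraction of full scale, then the closure, from 0 (fully open) to 1 (shut). In form: [[dx, dy, dz, wx, wy, wz, fingers], ...]. A call has 1 to 8 rows; each row is the pose to reach, as a shift and turn from the pose commanded when the call began; what a row does not reach only later rows make up. Full scale, the value 1, is 120 mm for a shift and 90 degrees for a turn. A row lasts 1/12 s, in which the tool goes at most 41.7 mm and 7.16 degrees, less where a joint would pass 70% of its speed; a pose out of reach is approached as far as the arm can. A call with a number of a shift or a turn outside -1 to 1 is refused whole. A call with a gripper value outside its range is refused whole. The fingers move at their own pace and stop on an object; "grip_force" is the grip in N (left out, the last holds). Time passes only in rows, so rows that repeat a pose let the fingers close. It gives the time, the measured TCP pose, the force, the opening and the grip force at its end, in the units of the state.
- manip.read_state(): the state, without advancing time (a new reading comes with each control period).
- manip.camera(name): name is "scene" or "side" or "wrist"; returns a dict with "frame" (400x640x3 uint8, red, green, blue), "vfov" (degrees; the focal length in pixels is half the picture's height over the tangent of half this angle, whatever the lens; pixels are square), "cx", "cy" (the principal point, pixels), "R" (3x3) and "t" (3): a world point X has camera coordinates R X + t; the wrist camera has in their place "hand_eye" (4x4, takes a point from camera to tool coordinates, whose origin is the TCP and whose axes are the flange's). Camera axes: x right, y down, z forward; pixel columns grow to the right and rows downward; lengths in mm; the calibration is good to about 2 mm. A picture is of the moment at which its call begins: read the wrist's pose just before it. There is no depth.
- manip.sign_off(): hands the job in; it is judged then, once.
The state is a dict: "clock": time; "joints": joint angles; "qd": joint speeds; "effort": joint torques, N m; "eef_pos": TCP position; "eef_rot": TCP orientation; "wrist_force": force on the tool from outside, world axes, zero at the start; "moment": the same for the moment, N m; "finger_gap": finger opening in mm; "finger_force": force on a finger pad.
Only numpy, scipy, OpenCV 4.12 (cv2) and the standard library are available. Lean on these libraries where they do the work, as an engineer would, in place of code of your own. Each camera call takes 0.05 s, during which the arm holds its last target. There are 200 camera calls.

## Working session

There is one attempt and no reset: what is moved stays moved. The work goes in short steps, Python scripts to look and compute and a tool call to move; the robot and the scene stay as the last step left them, time stands still between calls to the robot, and variables do not carry over. Pictures are saved under pics/ and viewed, at most 10 in all, crops included, and the job is handed in when it is done.

Besides the shell and the picture viewer there is one more tool, called after "Call:" in YAML: its name, and indented under it one key for each argument. jog_arm: Moves the arm, as the interface text tells. Its arguments: {"type":"object","properties":{"series":{"type":"array"},"grip_force":{"type":"number"}},"required":["series"]}

```bash
ls; mkdir -p pics; python3 - <<'E'
from cell import manip
import cv2,numpy as np
s=manip.read_state();print(s, manip.finger_overhang)
ims=[]
for n in("scene","side","wrist"):
    c=manip.camera(n);cv2.imwrite(f"pics/{n}0.png",c["frame"][:,:,::-1])
    print(n,{k:(np.round(v,4).tolist() if hasattr(v,'tolist') else v) for k,v in c.items() if k!="frame"})
E
```

```text
pics
{'clock': 0.0, 'joints': array([ 1.11340584e+00,  3.00464366e-01,  1.52158480e+00, -1.09199929e-05,
        1.32068128e+00, -6.65610972e-02]), 'qd': array([-0.00189919, -0.00071174,  0.00039962,  0.00109794,  0.0005478 ,
       -0.00111076]), 'effort': array([-5.88295225e-04, -5.31806874e+01, -3.52731049e+01,  7.08709541e-02,
        2.44980451e-02, -6.70662280e-05]), 'eef_pos': array([209.40002576, 508.30694349, 212.88844169]), 'eef_rot': array([-3.14045667e+00, -6.51233039e-05,  2.75076593e+00]), 'wrist_force': array([0.52095188, 0.38986019, 0.1811506 ]), 'moment': array([ 0.0273432 ,  0.00919565, -0.01346495]), 'finger_force': 0.0, 'finger_gap': 94.0220021360227} 8.0
scene {'vfov': 50.13542656233245, 'cx': 322.09449328774963, 'cy': 209.15126571021938, 'R': [[-0.6974, -0.7165, 0.0127], [-0.3235, 0.2989, -0.8978], [0.6395, -0.6303, -0.4403]], 't': [464.755, 232.328, 1261.1878]}
side {'vfov': 49.916815230523774, 'cx': 312.5815563291076, 'cy': 196.52033007163772, 'R': [[-0.2691, 0.963, -0.0173], [0.6476, 0.1676, -0.7433], [-0.7129, -0.2113, -0.6687]], 't': [27.2606, -288.4364, 2019.6013]}
wrist {'vfov': 63.065305796425186, 'cx': 322.67496499901506, 'cy': 199.16094500277418, 'hand_eye': [[0.0003, -0.9732, -0.2298, 65.8282], [1.0, 0.0002, 0.0004, 0.4989], [-0.0004, -0.2298, 0.9732, -172.3532], [0.0, 0.0, 0.0, 1.0]]}
```

View pics/scene0.png

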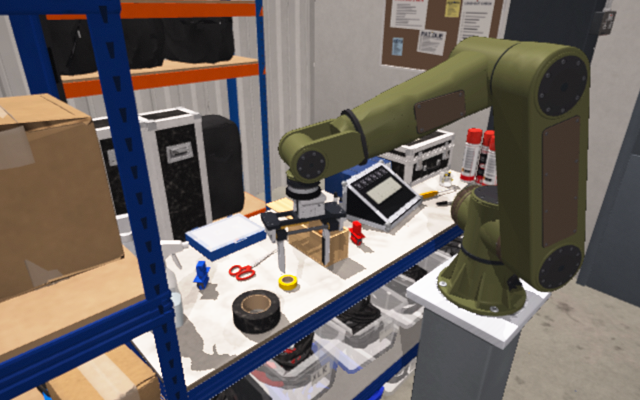

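View pics/side0.png

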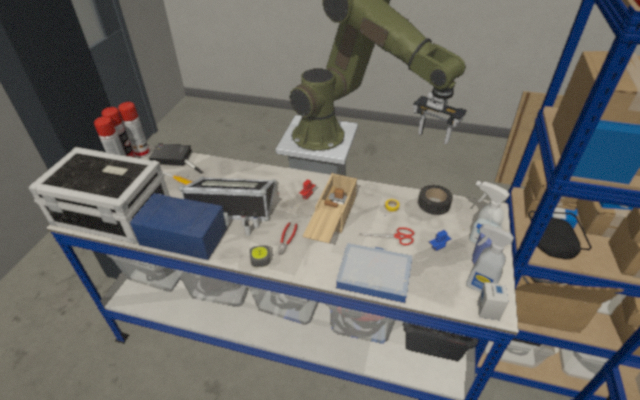

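Scene view: red look-alike at (356,232), blue at (202,274), box behind the gripper at about (325,240), wedge with white strip at (382,190). Side view: box at (330,207) with the cover slid back (its far part at (325,222)) and the wooden-gripped roller at (338,195); red look-alike at (307,188), blue at (440,240). The natural wood/steel/white roller in the plywood box is the one meant.

```bash
cat > h.py <<'E'
from cell import manip
import cv2,numpy as np
from scipy.spatial.transform import Rotation as Rn
def tool():
    s=manip.read_state();return Rn.from_euler('xyz',s['eef_rot']).as_matrix(),np.array(s['eef_pos'])
def shot(n,name=None):
    Rt,p=tool();c=manip.camera(n);f=200/np.tan(np.radians(c['vfov']/2))
    if n=='wrist':
        H=c['hand_eye'];A=Rt@H[:3,:3];o=Rt@H[:3,3]+p
    else: A=c['R'].T;o=-A@c['t']
    if name: cv2.imwrite(f'pics/{name}.png',c['frame'][:,:,::-1]); np.savez(f'pics/{name}.npz',A=A,o=o,f=f,cx=c['cx'],cy=c['cy'])
    return dict(A=A,o=o,f=f,cx=c['cx'],cy=c['cy'],frame=c['frame'])
def load(name): 
    d=dict(np.load(f'pics/{name}.npz'));d['frame']=cv2.imread(f'pics/{name}.png')[:,:,::-1];return d
def ray(v,px):
    d=v['A']@np.array([(px[0]-v['cx'])/v['f'],(px[1]-v['cy'])/v['f'],1]);return d/np.linalg.norm(d)
def onz(v,px,z):
    d=ray(v,px);return v['o']+d*(z-v['o'][2])/d[2]
def tri(vs,pxs):
    M=np.zeros((3,3));b=np.zeros(3);D=[]
    for v,p in zip(vs,pxs):
        d=ray(v,p);P=np.eye(3)-np.outer(d,d);M+=P;b+=P@v['o'];D.append((P,v['o']))
    X=np.linalg.solve(M,b);return X,[round(float(np.linalg.norm(P@(X-o))),1) for P,o in D]
def proj(v,X):
    q=v['A'].T@(np.array(X)-v['o']);return v['cx']+v['f']*q[0]/q[2],v['cy']+v['f']*q[1]/q[2]
E
python3 - <<'E'
from h import *
a=shot('side','side1')
for n,p,z in[('boxfront',(345,178),100),('boxback',(318,240),98),('roller',(338,195),80),('red',(307,188),40),('stripwedge',(235,195),90),('wedgefl',(278,182),30),('tape',(392,205),10),('cutters',(288,237),10),('scis',(400,236),5)]:print(n,onz(a,p,z).round())
cv2.imwrite('pics/side1c.png',cv2.resize(a['frame'][140:280,170:340,::-1],None,fx=4,fy=4,interpolation=cv2.INTER_CUBIC))
E
```

```text
boxfront [397. 212. 100.]
boxback [726. 194.  98.]
roller [476. 203.  80.]
red [422.  68.  40.]
stripwedge [ 582. -160.   90.]
wedgefl [405. -59.  30.]
tape [403. 400.  10.]
cutters [662.  66.  10.]
scis [552. 449.   5.]
```

View pics/side1c.png

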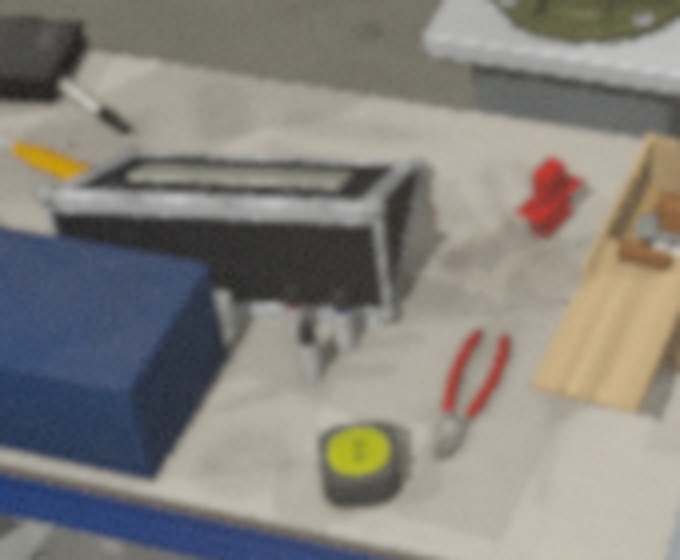

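The crop shows the red look-alike (crop 550,195), the plywood box with steel shoulder and wooden grip inside (crop 660,235), the cutters and the wedge with the white strip (crop 240,178). Moving the wrist camera over.

Call:
jog_arm:
  series:
    - [0.9, -1, 0.6, 0, 0, -0.38, 0]
    - [0.9, -1, 0.6, 0, 0, -0.38, 0]
    - [0.9, -1, 0.6, 0, 0, -0.38, 0]
    - [0.9, -1, 0.6, 0, 0, -0.38, 0]
    - [0.9, -1, 0.6, 0, 0, -0.38, 0]

```text
clock: 0.62
eef_pos: [320.3, 385.9, 288.1]
eef_rot: [3.138, -0.0, 2.145]
wrist_force: [0.3, -1.0, 0.5]
finger_gap: 93.8
finger_force: 0.0
```

Call:
jog_arm:
  series:
    - [1, -1, 0, 0, 0, -0.37, 0]
    - [1, -1, 0, 0, 0, -0.37, 0]
    - [1, -1, 0, 0, 0, -0.37, 0]
    - [1, -1, 0, 0, 0, -0.37, 0]
    - [1, -1, 0, 0, 0, -0.37, 0]

```text
clock: 1.03
eef_pos: [440.8, 264.3, 285.1]
eef_rot: [3.141, 0.001, 1.561]
wrist_force: [-0.5, 0.2, -0.3]
finger_gap: 93.9
finger_force: 0.0
```

Call:
jog_arm:
  series:
    - [0.2, -0.7, -0.1, 0, 0, 0, 0]
    - [0.2, -0.7, -0.1, 0, 0, 0, 0]
    - [0.2, -0.7, -0.1, 0, 0, 0, 0]
    - [0.2, -0.7, -0.1, 0, 0, 0, 0]

```text
clock: 1.37
eef_pos: [461.9, 182.8, 273.1]
eef_rot: [-3.141, 0.0, 1.569]
wrist_force: [0.7, -0.3, -0.2]
finger_gap: 94.3
finger_force: 0.0
```

```bash
python3 - <<'E'
from h import *
print(tool()[1],manip.read_state()['clock'])
a=shot('wrist','w1')
E
```

```text
[461.88262086 182.8073717  273.14927244] 1.3667
```

View pics/w1.png

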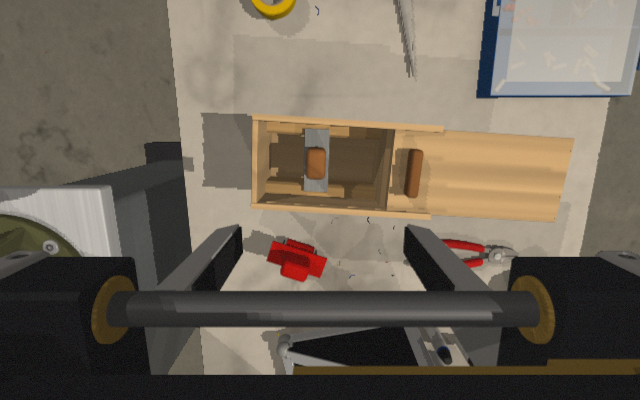

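Wrist view: box rim corners at about (252,117) and (250,205), natural-wood grip in the box at (316,162) on its steel plate (304–329, 127–192), batten at (413,173); red look-alike at (297,258). The roller in the box (wood/steel) is the one. Second view on the way to the wedge.

Call:
jog_arm:
  series:
    - [0.2, -0.8, 0, 0, 0, 0, 0]
    - [0.2, -0.8, 0, 0, 0, 0, 0]
    - [0.2, -0.8, 0, 0, 0, 0, 0]
    - [0.2, -0.8, 0, 0, 0, 0, 0]

```text
clock: 1.75
eef_pos: [486.0, 87.4, 273.6]
eef_rot: [3.141, 0.0, 1.571]
wrist_force: [-0.0, 1.4, -0.1]
finger_gap: 94.1
finger_force: 0.0
```

```bash
python3 - <<'E'
from h import *
a=shot('wrist','w2')
E
```

Call:
jog_arm:
  series:
    - [0.2, -1, 0.1, 0, 0, 0, 0]
    - [0.2, -1, 0.1, 0, 0, 0, 0]
    - [0.2, -1, 0.1, 0, 0, 0, 0]
    - [0.2, -1, 0.1, 0, 0, 0, 0]

```text
clock: 2.13
eef_pos: [510.5, -34.3, 286.0]
eef_rot: [3.141, 0.001, 1.571]
wrist_force: [-0.7, 0.1, -0.1]
finger_gap: 93.9
finger_force: 0.0
```

Call:
jog_arm:
  series:
    - [0.2, -0.5, 0.1, 0, 0, 0, 0]
    - [0.2, -0.5, 0.1, 0, 0, 0, 0]
    - [0.2, -0.5, 0.1, 0, 0, 0, 0]
    - [0.2, -0.5, 0.1, 0, 0, 0, 0]

```text
clock: 2.47
eef_pos: [534.0, -90.2, 297.2]
eef_rot: [-3.141, -0.0, 1.573]
wrist_force: [0.1, 0.2, -1.3]
finger_gap: 93.9
finger_force: 0.0
```

```bash
python3 - <<'E'
from h import *
a=shot('wrist','w3')
b=load('w2')['frame'];
cv2.imwrite('pics/m.png',cv2.resize(np.vstack([b[:200],a['frame']])[:,:,::-1],None,fx=.98,fy=.98))
E
```

```text
(no output)
```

View pics/m.png

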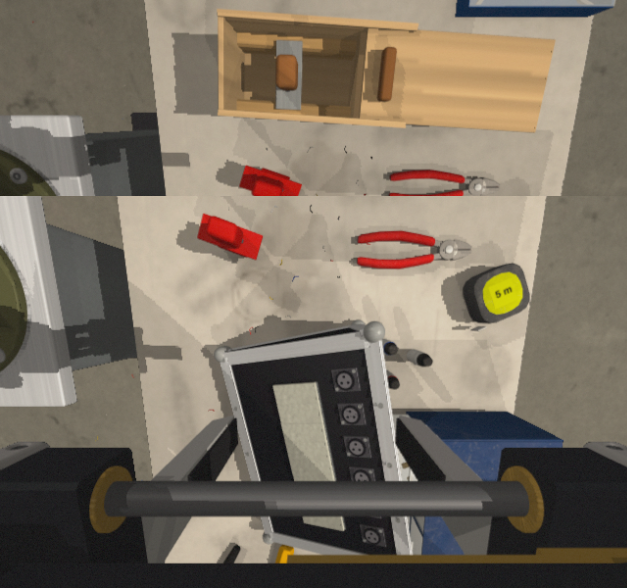

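View w2 (top): box with grip at (293,73), batten (394,75). w3 (bottom): strip's near end at about (305,192), wedge leaning about 10° in yaw. One more view with the whole strip clear of the gripper bar.

Call:
jog_arm:
  series:
    - [-0.2, -0.9, 0.2, 0, 0, 0, 0]
    - [-0.2, -0.9, 0.2, 0, 0, 0, 0]
    - [-0.2, -0.9, 0.2, 0, 0, 0, 0]
    - [-0.2, -0.9, 0.2, 0, 0, 0, 0]
    - [-0.2, -0.9, 0.2, 0, 0, 0, 0]

```text
clock: 2.93
eef_pos: [509.6, -198.6, 321.6]
eef_rot: [3.141, -0.0, 1.572]
wrist_force: [0.2, 0.8, 0.4]
finger_gap: 94.1
finger_force: 0.0
```

```bash
python3 - <<'E'
from h import *
a=shot('wrist','w4')
for n in('w3','w4'):
    f=load(n)['frame'];h=cv2.cvtColor(f,cv2.COLOR_RGB2HSV)
    print(n,[h[r,c].tolist() for r,c in((230,320),(200,310))])
f=load('w4')['frame'];b=load('w1')['frame']
cv2.imwrite('pics/m2.png',np.vstack([cv2.resize(f[:300,150:510],None,fx=1.6,fy=1.6)[:,:,::-1]]))
cv2.imwrite('pics/m3.png',np.vstack([cv2.resize(x,None,fx=2,fy=2,interpolation=cv2.INTER_CUBIC) for x in (b[105:230,235:585],load('w2')['frame'][0:145,210:560])])[:,:,::-1])
E
```

```text
w3 [[22, 41, 169], [23, 38, 170]]
w4 [[102, 55, 23], [128, 26, 39]]
```

View pics/m2.png

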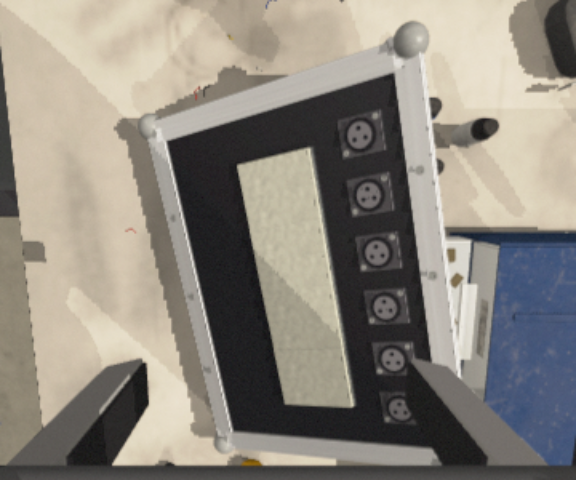

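View pics/m3.png

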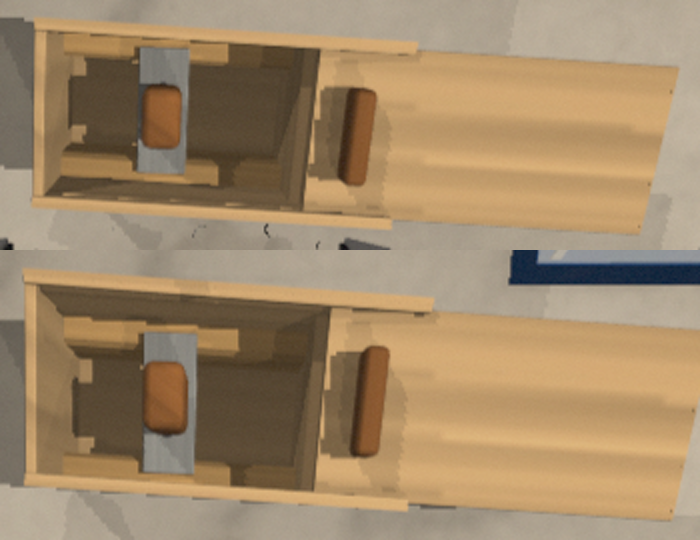

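m2 (w4): whole strip visible, corners about (299,103),(345,93),(371,255),(329,253) full-image. m3: plate, grip, batten and rim corners clear in both views. Triangulating.

```bash
cat > meas.py <<'E'
from h import *
w=[load('w1'),load('w2')]
P={'plateFL':((140,47),(145,333)),'plateBL':((189,48),(197,335)),'plateBR':((185,173),(193,474)),'plateFR':((137,172),(142,472)),
'rimFL':((36,20),(25,269)),'rimFR':((34,205),(26,486)),'rimBL':((417,41),(433,297)),'rimBR':((391,228),(407,510)),
'batL':((362,88),(375,346)),'batR':((356,185),(368,457))}
X={}
for k,(a,b) in P.items():
    pa=(235+(a[0]-.5)/2,105+(a[1]-.5)/2);pb=(210+(b[0]-.5)/2,(b[1]-250-.5)/2)
    X[k],e=tri(w,[pa,pb]);print(k,X[k].round(1),e)
def blobs(v,y1):
    h=cv2.cvtColor(v['frame'],cv2.COLOR_RGB2HSV);m=cv2.inRange(h,(5,120,60),(14,255,255));m[y1:]=0
    n,l,s,c=cv2.connectedComponentsWithStats(m)
    for i in range(1,n):
        if s[i,4]>150:
            r=cv2.minAreaRect(np.argwhere(l==i)[:,::-1].astype(np.float32));print(' blob',s[i],r)
for v,y in zip(w,(220,145)):blobs(v,y)
S={}
for n in('w3','w4'):
    v=load(n);h=cv2.cvtColor(v['frame'],cv2.COLOR_RGB2HSV);m=cv2.inRange(h,(15,20,80),(45,90,255));m[290:]=0
    m=cv2.morphologyEx(m,cv2.MORPH_OPEN,np.ones((3,3)))
    nn,l,s,c=cv2.connectedComponentsWithStats(m,connectivity=4)
    i=l[230,308] if n=='w3' else l[190,345]
    cn=max(cv2.findContours((l==i).astype(np.uint8),cv2.RETR_EXTERNAL,cv2.CHAIN_APPROX_NONE)[0],key=len)
    S[n]=cv2.approxPolyDP(cn,5,True)[:,0];print(n,s[i],S[n].tolist())
E
python3 meas.py
```

```text
plateFL [441.1 242.4  49. ] [0.0, 0.0]
plateBL [470.2 241.7  47.4] [0.0, 0.0]
plateBR [467.6 166.   50.1] [0.3, 0.3]
plateFR [438.  167.   52.1] [0.4, 0.4]
rimFL [392.5 256.7 108.4] [0.1, 0.1]
rimFR [384.  158.5  99.6] [0.5, 0.5]
rimBL [585.6 246.2 103.7] [0.0, 0.0]
rimBR [579.8 146.5 103.6] [0.1, 0.1]
batL [557.4 223.  110.6] [0.2, 0.2]
batR [557.  172.3 110.9] [0.2, 0.2]
 blob [306 148  20  31 556] ((315.5, 163.0), (30.0, 19.0), 90.0)
 blob [404 149  19  49 606] ((412.86248779296875, 172.78164672851562), (14.47192668914795, 48.2397575378418), 7.594643592834473)
 blob [385  48  20  55 705] ((394.3841247558594, 75.04269409179688), (14.466531753540039, 54.99490737915039), 6.34019136428833)
 blob [281  56  23  36 729] ((292.0, 73.5), (35.0, 22.0), 90.0)
w3 [ 278  190   64  100 4366] [[278, 193], [300, 289], [341, 289], [322, 190]]
w4 [ 298   92   73  163 7282] [[299, 102], [327, 251], [370, 254], [344, 93]]
```

```bash
cat >> meas.py <<'E'
print('---')
print('grip',tri(w,[(315.3,163),(292,73.5)]),[onz(v,p,86).round(1) for v,p in zip(w,[(315.3,163),(292,73.5)])])
print('bat',tri(w,[(412.9,172.8),(394.4,75)]),[onz(v,p,113).round(1) for v,p in zip(w,[(412.9,172.8),(394.4,75)])])
for k,z in(('rimFL',103),('rimFR',103),('rimBL',103),('rimBR',103),('plateFL',51),('plateBL',51),('plateBR',51),('plateFR',51)):
    a,b=P[k];print(k,onz(w[0],(235+(a[0]-.5)/2,105+(a[1]-.5)/2),z).round(1)[:2],onz(w[1],(210+(b[0]-.5)/2,(b[1]-250-.5)/2),z).round(1)[:2])
v3,v4=load('w3'),load('w4')
for a,b in(((278,193),(299,102)),((322,190),(344,93))):print('strip +y end',tri([v3,v4],[a,b]))
# pnp: face coords of corners; image order: (-x,+y),(-x,-y),(+x,-y),(+x,+y)
obj=np.array([[-31,100,0],[-31,-100,0],[31,-100,0],[31,100,0]],float)
img=np.array([[298.3,101.5],[327,252],[370.7,254.6],[344.6,92.2]])
K=np.array([[v4['f'],0,v4['cx']],[0,v4['f'],v4['cy']],[0,0,1.]])
for flag in(cv2.SOLVEPNP_ITERATIVE,cv2.SOLVEPNP_IPPE):
    ok,r,t=cv2.solvePnP(obj,img,K,None,flags=flag)
    R=v4['A']@cv2.Rodrigues(r)[0];print('face c',(v4['o']+v4['A']@t[:,0]).round(1),'x',R[:,0].round(3),'y',R[:,1].round(3),'n',R[:,2].round(3))
    print(cv2.projectPoints(obj,r,t,K,None)[0][:,0].round(1).tolist())
E
python3 meas.py | sed '1,/---/d'
```

```text
grip (array([453.94008181, 204.44823152,  77.36065968]), [0.1, 0.1]) [array([454.2, 205.5,  86. ]), array([454.6, 203.3,  86. ])]
bat (array([555.77375406, 198.43964776, 111.39892391]), [0.2, 0.2]) [array([555.2, 198.7, 113. ]), array([555.6, 198.3, 113. ])]
rimFL [391.3 256.8] [391.1 258.4]
rimFR [385.3 159.5] [384.6 158.3]
rimBL [585.9 246.2] [585.8 246.4]
rimBR [580.1 146.4] [579.8 146.5]
plateFL [441.2 242.4] [441.3 241.9]
plateBL [470.1 241.8] [470.4 240.9]
plateBR [467.9 166.2] [467.3 165.9]
plateFR [438.3 166.9] [437.5 167. ]
strip +y end (array([ 480.56209349, -107.95152574,   80.23991308]), [0.6, 0.6])
strip +y end (array([534.09818841, -99.34595676, 102.74064462]), [0.3, 0.3])
face c [ 525.7 -202.    96.2] x [0.873 0.141 0.467] y [-0.182  0.982  0.043] n [-0.453 -0.123  0.883]
[[298.1, 101.7], [327.4, 252.1], [370.3, 254.6], [344.9, 92.0]]
face c [ 525.7 -202.1   97.1] x [0.875 0.137 0.464] y [-0.182  0.982  0.053] n [-0.448 -0.131  0.884]
[[297.9, 101.6], [327.3, 252.0], [370.3, 254.6], [345.0, 92.1]]
```

```bash
cat > fit.py <<'E'
from h import *
from scipy.optimize import least_squares
v3,v4=load('w3'),load('w4')
ob=[(v4,(-31,100),(298.3,101.5)),(v4,(-31,-100),(327,252)),(v4,(31,-100),(370.7,254.6)),(v4,(31,100),(344.6,92.2)),(v3,(-31,100),(277.5,192.5)),(v3,(31,100),(322.5,189.2))]
def M(psi):return Rn.from_euler('z',psi).as_matrix()@Rn.from_euler('y',-np.pi/6).as_matrix()
def res(p):return np.concatenate([np.subtract(proj(v,p[:3]+M(p[3])@np.array([*o,0])),i) for v,o,i in ob])
s=least_squares(res,[525,-202,93,.17]);print(s.x.round(3),np.degrees(s.x[3]),s.fun.round(1))
E
python3 fit.py
```

```text
[ 5.2540e+02 -2.0107e+02  9.4143e+01  1.8300e-01] 10.470831106663795 [ 0.5  0.2  0.6  0.2 -0.8 -0.  -0.9 -1.2  1.4  0.1 -0.6  0.8]
```

Call:
jog_arm:
  series:
    - [-0.2, 1, -0.1, 0, 0, -0.02, 0.1]
    - [-0.2, 1, -0.1, 0, 0, -0.04, 0.1]
    - [-0.2, 1, -0.1, 0, 0, -0.04, 0.1]
    - [-0.2, 1, -0.1, 0, 0, -0.04, 0.1]

```text
clock: 3.32
eef_pos: [484.3, -72.6, 309.1]
eef_rot: [-3.141, -0.001, 1.516]
wrist_force: [0.2, 0.1, -0.0]
finger_gap: 84.5
finger_force: 0.0
```

Call:
jog_arm:
  series:
    - [-0.2, 1, -0.2, 0, 0, 0, 0.2]
    - [-0.2, 1, -0.2, 0, 0, 0, 0.2]
    - [-0.2, 1, -0.2, 0, 0, 0, 0.2]
    - [-0.2, 1, -0.2, 0, 0, 0, 0.2]

```text
clock: 3.65
eef_pos: [459.4, 47.1, 284.1]
eef_rot: [-3.14, -0.001, 1.517]
wrist_force: [-1.3, -0.4, 0.0]
finger_gap: 75.2
finger_force: 0.0
```

Call:
jog_arm:
  series:
    - [-0.1, 1, -0.5, 0, 0, 0, 0.2]
    - [-0.1, 1, -0.5, 0, 0, 0, 0.2]
    - [-0.1, 1, -0.5, 0, 0, 0, 0.2]
    - [-0.1, 1, -0.5, 0, 0, 0, 0.2]

```text
clock: 3.98
eef_pos: [447.1, 165.2, 222.6]
eef_rot: [-3.138, 0.0, 1.515]
wrist_force: [-0.3, -0.2, -0.2]
finger_gap: 75.4
finger_force: 0.0
```

Call:
jog_arm:
  series:
    - [0.06, 0.33, 0, 0, 0, 0, 0.3]
    - [0.06, 0.33, -0.4, 0, 0, 0, 0.35]
    - [0.06, 0.33, -0.7, 0, 0, 0, 0.4]
    - [0.06, 0.33, -0.7, 0, 0, 0, 0.4]
    - [0.06, 0.33, -0.7, 0, 0, 0, 0.4]

```text
clock: 4.4
eef_pos: [455.8, 200.4, 141.1]
eef_rot: [-3.138, 0.001, 1.511]
wrist_force: [0.2, -0.9, -0.5]
finger_gap: 56.2
finger_force: 0.0
```

```bash
python3 - <<'E'
from h import *
print(manip.read_state()['eef_pos'],manip.read_state()['finger_gap'])
a=shot('wrist','w5')
cv2.imwrite('pics/w5c.png',cv2.resize(a['frame'][40:400,120:520,::-1],None,fx=1.5,fy=1.5))
E
```

```text
[455.76178173 200.41756285 141.07744658] 56.22029643881596
```

View pics/w5c.png

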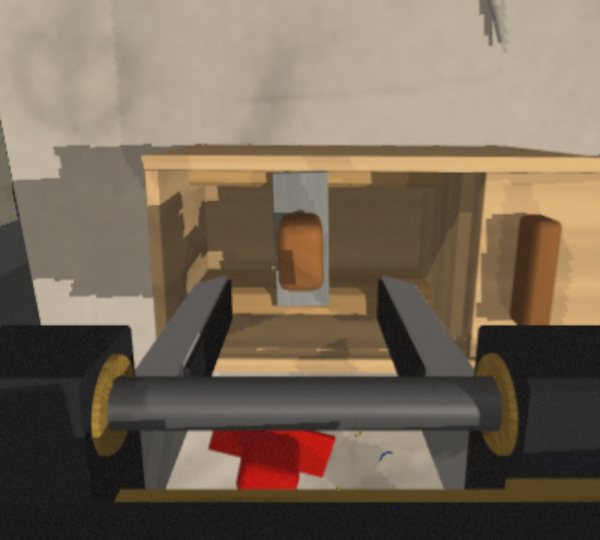

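Crop: the wooden grip with steel plate in the plywood box at full-image (321,208), central between the fingers; the red look-alike lies outside at the bottom. Descend and grasp.

Call:
jog_arm:
  series:
    - [-0.01, 0.035, -0.2, 0, 0, 0, 0.4]
    - [-0.01, 0.035, -0.4, 0, 0, 0, 0.4]
    - [-0.01, 0.035, -0.58, 0, 0, 0, 0.4]
    - [-0.01, 0.035, -0.64, 0, 0, 0, 0.4]
    - [-0.01, 0.035, -0.64, 0, 0, 0, 0.5]
    - [-0.01, 0.035, -0.64, 0, 0, 0, 0.65]
    - [-0.01, 0.035, -0.64, 0, 0, 0, 0.8]
    - [-0.01, 0.035, -0.64, 0, 0, 0, 1]
  grip_force: 60

```text
clock: 5.12
eef_pos: [456.3, 204.6, 66.3]
eef_rot: [3.139, -0.001, 1.51]
wrist_force: [0.3, -0.2, 0.8]
finger_gap: 33.5
finger_force: 0.0
```

Call:
jog_arm:
  series:
    - [0, 0, 0, 0, 0, 0, 1]
    - [0, 0, 0, 0, 0, 0, 1]
    - [0, 0, 0, 0, 0, 0, 1]
    - [0, 0, 0, 0, 0, 0, 1]
  grip_force: 60

```text
clock: 5.45
eef_pos: [455.5, 204.5, 65.5]
eef_rot: [3.141, -0.0, 1.51]
wrist_force: [-4.6, 0.4, 8.2]
finger_gap: 21.7
finger_force: 60.0
```

Call:
jog_arm:
  series:
    - [0, 0, 0.15, 0, 0, 0, 1]
    - [0, 0, 0.4, 0, 0, 0, 1]
    - [0, 0, 0.7, 0, 0, 0, 1]
    - [0, 0, 1, 0, 0, 0, 1]
    - [0, 0, 1, 0, 0, 0, 1]

```text
clock: 5.87
eef_pos: [457.7, 205.1, 191.4]
eef_rot: [3.133, -0.004, 1.51]
wrist_force: [1.3, -0.2, -2.4]
finger_gap: 21.8
finger_force: 60.0
```

Call:
jog_arm:
  series:
    - [0, -0.1, 0.3, 0, 0, 0, 1]
    - [0, -0.3, 0.5, 0, 0, 0, 1]
    - [0, -0.7, 0.6, 0, 0, 0, 1]
    - [0, -1, 0.6, 0, 0, 0, 1]
    - [0, -1, 0.6, 0, 0, 0, 1]

```text
clock: 6.28
eef_pos: [455.6, 79.5, 257.3]
eef_rot: [3.14, 0.001, 1.506]
wrist_force: [-0.3, 0.7, -3.3]
finger_gap: 21.6
finger_force: 60.0
```

```bash
cat > goal.py <<'E'
from h import *
import sys
PSI=0.183;C=np.array([525.4,-201.1,94.1])
F=Rn.from_euler('z',PSI).as_matrix()@Rn.from_euler('y',-np.pi/6).as_matrix()
RT=np.c_[F[:,0],-F[:,1],-F[:,2]]
def rel(L,y,h,p=None):
    R,q=tool(); t=C+F@np.array([0,y,h+L]);return (t-q),Rn.from_matrix(RT@R.T).as_rotvec()
if __name__=='__main__':
    L,y,h=map(float,sys.argv[1:]);d,w=rel(L,y,h);R,q=tool();s=manip.read_state()
    print('tcp',q.round(1),'shift',(d/120).round(4),'turn',(w/(np.pi/2)).round(4),'face-pos',(F.T@(q-C)).round(2),'force face',(F.T@s['wrist_force']).round(2),'clock',s['clock'])
E
python3 goal.py 56.5 87.5 30
```

```text
tcp [455.6  79.5 257.3] shift [ 0.0949 -1.6872 -0.736 ] turn [ 0.2692 -0.2378 -0.8214] face-pos [ 66.37 288.65 150.17] force face [-1.81  0.73 -2.78] clock 6.2833
```

Call:
jog_arm:
  series:
    - [0.05, -0.85, 0, 0.135, -0.119, -0.41, 1]
    - [0.05, -0.85, 0, 0.135, -0.119, -0.41, 1]
    - [0.05, -0.85, 0, 0.135, -0.119, -0.41, 1]
    - [0.05, -0.85, 0, 0.135, -0.119, -0.41, 1]
    - [0.05, -0.85, 0, 0.135, -0.119, -0.41, 1]
    - [0.05, -0.85, 0, 0.135, -0.119, -0.41, 1]
    - [0.05, -0.85, 0, 0.135, -0.119, -0.41, 1]

```text
clock: 6.87
eef_pos: [460.8, -18.0, 256.2]
eef_rot: [3.048, -0.263, 0.869]
wrist_force: [-1.1, 0.1, -2.4]
finger_gap: 21.5
finger_force: 60.0
```

Call:
jog_arm:
  series:
    - [0.04, -0.82, 0, 0.135, -0.119, -0.41, 1]
    - [0.04, -0.82, 0, 0.135, -0.119, -0.41, 1]
    - [0.04, -0.82, 0, 0.135, -0.119, -0.41, 1]
    - [0.04, -0.82, 0, 0.135, -0.119, -0.41, 1]
    - [0.04, -0.82, 0, 0.135, -0.119, -0.41, 1]
    - [0.04, -0.82, 0, 0.135, -0.119, -0.41, 1]
    - [0.04, -0.82, 0, 0.135, -0.119, -0.41, 1]

```text
clock: 7.45
eef_pos: [465.8, -115.8, 256.0]
eef_rot: [3.141, -0.525, 0.189]
wrist_force: [0.1, -0.1, -1.7]
finger_gap: 21.6
finger_force: 60.0
```

```bash
python3 goal.py 56.5 87.5 30; python3 -c "
from h import *
a=shot('wrist','w6');b=shot('scene','s6');cv2.imwrite('pics/w6c.png',np.hstack([cv2.resize(a['frame'][100:400,170:470],(400,400)),cv2.resize(b['frame'][100:260,300:460],(400,400))])[:,:,::-1])"
```

```text
tcp [ 465.8 -115.8  256. ] shift [ 0.01   -0.0598 -0.7252] turn [-0.0001  0.001  -0.0035] face-pos [ 43.62  94.77 161.79] force face [-0.8  -0.09 -1.53] clock 7.45
```

View pics/w6c.png

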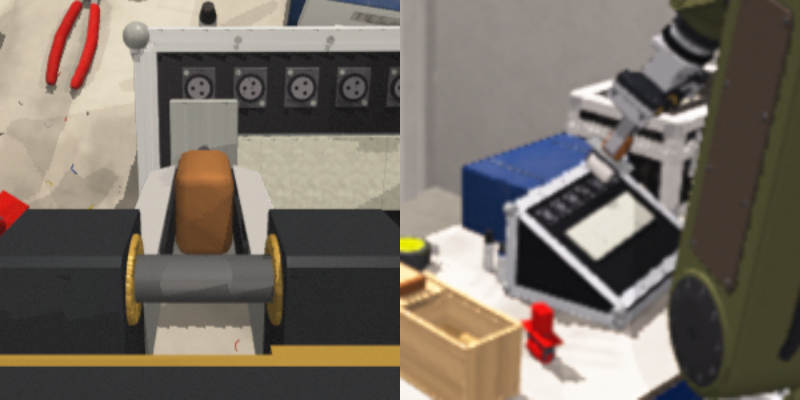

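Picture: roller held squarely, face edges horizontal in the wrist view (aligned), plate upright in the grip, strip's near end beside it. Approach.

Call:
jog_arm:
  series:
    - [0.01, -0.06, -0.3, 0, 0, 0, 1]
    - [0.01, -0.06, -0.6, 0, 0, 0, 1]
    - [0.01, -0.06, -0.725, 0, 0, 0, 1]
    - [0.06, -0.05, -0.82, 0, 0, 0, 1]
    - [0.11, -0.04, -0.9, 0, 0, 0, 1]
    - [0.11, -0.04, -0.9, 0, 0, 0, 1]

```text
clock: 8.05
eef_pos: [479.7, -120.3, 146.8]
eef_rot: [-3.141, -0.523, 0.194]
wrist_force: [-0.5, -0.1, -2.5]
finger_gap: 21.9
finger_force: 60.0
```

```bash
python3 goal.py 56.5 87.5 1
```

```text
tcp [ 479.7 -120.3  146.8] shift [ 0.0123 -0.0001 -0.0241] turn [ 0.     -0.0005 -0.0068] face-pos [ 0.19 87.78 60.72] force face [-1.64 -0.01 -1.91] clock 8.05
```

Call:
jog_arm:
  series:
    - [0.008, 0.001, -0.014, 0, 0, -0.007, 1]
    - [0.015, 0.003, -0.026, 0, 0, -0.007, 1]
    - [0.015, 0.003, -0.026, 0, 0, -0.007, 1]

```text
clock: 8.3
eef_pos: [481.5, -120.5, 145.9]
eef_rot: [3.14, -0.526, 0.18]
wrist_force: [0.1, 0.6, -2.7]
finger_gap: 21.6
finger_force: 60.0
```

Call:
jog_arm:
  series:
    - [0.004, 0.001, -0.007, 0, 0, 0, 1]
    - [0.008, 0.0015, -0.0145, 0, 0, 0, 1]
    - [0.008, 0.0015, -0.0145, 0, 0, 0, 1]
    - [0.008, 0.0015, -0.0145, 0, 0, 0, 1]

```text
clock: 8.63
eef_pos: [482.3, -120.4, 143.9]
eef_rot: [3.141, -0.526, 0.179]
wrist_force: [-0.6, -0.7, -2.3]
finger_gap: 21.4
finger_force: 60.0
```

```bash
python3 goal.py 56.5 87.5 0
```

```text
tcp [ 482.3 -120.4  143.9] shift [-0.0047  0.0016 -0.0075] turn [0.0003 0.0017 0.003 ] face-pos [ 0.9  87.21 57.02] force face [-1.77 -0.57 -1.59] clock 8.6333
```

Call:
jog_arm:
  series:
    - [0.004, 0.001, -0.007, 0, 0, 0, 1]
    - [0.008, 0.0015, -0.0145, 0, 0, 0, 1]
    - [0.008, 0.0015, -0.0145, 0, 0, 0, 1]

```text
clock: 8.88
eef_pos: [483.3, -120.2, 142.0]
eef_rot: [3.141, -0.526, 0.179]
wrist_force: [0.4, -0.1, -2.0]
finger_gap: 21.2
finger_force: 60.0
```

Call:
jog_arm:
  series:
    - [0.004, 0.001, -0.007, 0, 0, 0, 1]
    - [0.004, 0.001, -0.007, 0, 0, 0, 1]
    - [0.004, 0.001, -0.007, 0, 0, 0, 1]

```text
clock: 9.13
eef_pos: [483.8, -120.1, 141.2]
eef_rot: [3.141, -0.526, 0.179]
wrist_force: [-0.2, 0.2, -1.5]
finger_gap: 21.8
finger_force: 60.0
```

```bash
python3 goal.py 56.5 87.5 0
```

```text
tcp [ 483.8 -120.1  141.2] shift [-0.0172 -0.0011  0.015 ] turn [0.0002 0.0016 0.0031] face-pos [ 0.88 87.25 53.92] force face [-0.88  0.19 -1.21] clock 9.1333
```

Call:
jog_arm:
  series:
    - [0.004, 0.001, -0.007, 0, 0, 0, 1]
    - [0.004, 0.001, -0.007, 0, 0, 0, 1]
    - [0.004, 0.001, -0.007, 0, 0, 0, 1]

```text
clock: 9.38
eef_pos: [484.2, -119.9, 140.3]
eef_rot: [3.141, -0.526, 0.179]
wrist_force: [0.5, 0.6, -1.0]
finger_gap: 21.3
finger_force: 60.0
```

Call:
jog_arm:
  series:
    - [0.004, 0.001, -0.007, 0, 0, 0, 1]
    - [0.004, 0.001, -0.007, 0, 0, 0, 1]
    - [0.004, 0.001, -0.007, 0, 0, 0, 1]

```text
clock: 9.63
eef_pos: [484.7, -119.9, 139.7]
eef_rot: [3.141, -0.526, 0.179]
wrist_force: [-5.9, -1.0, 4.7]
finger_gap: 21.5
finger_force: 60.0
```

Call:
jog_arm:
  series:
    - [0.004, 0.001, -0.007, 0, 0, 0, 1]
    - [0.004, 0.001, -0.007, 0, 0, 0, 1]
    - [0.004, 0.001, -0.007, 0, 0, 0, 1]

```text
clock: 9.88
eef_pos: [485.2, -119.8, 138.9]
eef_rot: [3.14, -0.526, 0.179]
wrist_force: [-6.1, -0.5, 5.4]
finger_gap: 22.0
finger_force: 60.0
```

Call:
jog_arm:
  series:
    - [0, 0, 0, 0, 0, 0, 1]
    - [0, 0, 0, 0, 0, 0, 1]
    - [0, 0, 0, 0, 0, 0, 1]

```text
clock: 10.13
eef_pos: [485.2, -119.8, 139.0]
eef_rot: [3.14, -0.526, 0.179]
wrist_force: [-6.1, -0.2, 5.5]
finger_gap: 21.2
finger_force: 60.0
```

```bash
python3 goal.py 56.5 87.5 0
```

```text
tcp [ 485.2 -119.8  139. ] shift [-0.0288 -0.0034  0.0339] turn [0.0003 0.0018 0.0031] face-pos [ 0.98 87.27 51.24] force face [-2.46  0.93  7.73] clock 10.1333
```

Call:
jog_arm:
  series:
    - [0.006, 0.001, -0.0105, 0, 0, 0.003, 1]
    - [0.006, 0.001, -0.0105, 0, 0, 0.003, 1]
    - [0.006, 0.001, -0.0105, 0, 0, 0.003, 1]

```text
clock: 10.38
eef_pos: [485.9, -119.7, 137.7]
eef_rot: [3.14, -0.526, 0.183]
wrist_force: [-7.9, -1.4, 5.7]
finger_gap: 21.5
finger_force: 60.0
```

Call:
jog_arm:
  series:
    - [0.005, -0.028, 0, 0, 0, 0, 1]
    - [0.01, -0.056, 0, 0, 0, 0, 1]
    - [0.0155, -0.084, 0, 0, 0, 0, 1]
    - [0.0205, -0.112, 0, 0, 0, 0, 1]
    - [0.026, -0.14, 0, 0, 0, 0, 1]
    - [0.031, -0.168, 0, 0, 0, 0, 1]
    - [0.036, -0.196, 0, 0, 0, 0, 1]
    - [0.036, -0.196, 0, 0, 0, 0, 1]

```text
clock: 11.05
eef_pos: [490.4, -143.8, 137.9]
eef_rot: [3.14, -0.526, 0.183]
wrist_force: [-7.4, -2.4, 7.4]
finger_gap: 21.5
finger_force: 60.0
```

```bash
python3 goal.py 56.5 87.5 0
```

```text
tcp [ 490.4 -143.8  137.9] shift [-0.0722  0.1962  0.0429] turn [0.0006 0.002  0.0003] face-pos [ 1.09 62.77 49.92] force face [-2.99 -1.03 10.22] clock 11.05
```

Call:
jog_arm:
  series:
    - [0.006, -0.033, 0, 0, 0, 0, 1]
    - [0.012, -0.066, 0, 0, 0, 0, 1]
    - [0.018, -0.098, 0, 0, 0, 0, 1]
    - [0.024, -0.131, 0, 0, 0, 0, 1]
    - [0.03, -0.164, 0, 0, 0, 0, 1]
    - [0.036, -0.197, 0, 0, 0, 0, 1]
    - [0.0425, -0.229, 0, 0, 0, 0, 1]
    - [0.0425, -0.229, 0, 0, 0, 0, 1]

```text
clock: 11.72
eef_pos: [495.5, -171.4, 138.0]
eef_rot: [3.14, -0.527, 0.183]
wrist_force: [-6.6, -1.7, 7.9]
finger_gap: 21.6
finger_force: 60.0
```

```bash
python3 goal.py 56.5 87.5 0
```

```text
tcp [ 495.5 -171.4  138. ] shift [-0.1152  0.4265  0.0423] turn [0.0007 0.0021 0.0004] face-pos [ 1.17 34.66 49.96] force face [-1.98 -0.47 10.26] clock 11.7167
```

Force steady at about 12 N (≈3.4 mm). Carry on.

Call:
jog_arm:
  series:
    - [0.006, -0.033, 0, 0, 0, 0, 1]
    - [0.012, -0.066, 0, 0, 0, 0, 1]
    - [0.018, -0.098, 0, 0, 0, 0, 1]
    - [0.024, -0.131, 0, 0, 0, 0, 1]
    - [0.03, -0.164, 0, 0, 0, 0, 1]
    - [0.036, -0.197, 0, 0, 0, 0, 1]
    - [0.0425, -0.229, 0, 0, 0, 0, 1]
    - [0.0425, -0.229, 0, 0, 0, 0, 1]

```text
clock: 12.38
eef_pos: [500.6, -198.8, 138.0]
eef_rot: [3.14, -0.527, 0.183]
wrist_force: [-6.6, -1.2, 7.3]
finger_gap: 21.6
finger_force: 60.0
```

```bash
python3 goal.py 56.5 87.5 0
```

```text
tcp [ 500.6 -198.8  138. ] shift [-0.1576  0.6547  0.0421] turn [0.0005 0.0021 0.0003] face-pos [ 1.2   6.81 49.97] force face [-2.15  0.07  9.66] clock 12.3833
```

Call:
jog_arm:
  series:
    - [0.006, -0.033, 0, 0, 0, 0, 1]
    - [0.012, -0.066, 0, 0, 0, 0, 1]
    - [0.018, -0.098, 0, 0, 0, 0, 1]
    - [0.024, -0.131, 0, 0, 0, 0, 1]
    - [0.03, -0.164, 0, 0, 0, 0, 1]
    - [0.036, -0.197, 0, 0, 0, 0, 1]
    - [0.0425, -0.229, 0, 0, 0, 0, 1]
    - [0.0425, -0.229, 0, 0, 0, 0, 1]

```text
clock: 13.05
eef_pos: [505.8, -226.3, 138.0]
eef_rot: [3.14, -0.527, 0.183]
wrist_force: [-5.5, -0.8, 7.2]
finger_gap: 21.8
finger_force: 60.0
```

```bash
python3 goal.py 56.5 87.5 0
```

```text
tcp [ 505.8 -226.3  138. ] shift [-0.2004  0.8839  0.0416] turn [0.0006 0.0021 0.0003] face-pos [  1.27 -21.17  50.  ] force face [-1.21  0.26  9.  ] clock 13.05
```

Call:
jog_arm:
  series:
    - [0.008, -0.033, -0.004, 0, 0, 0, 1]
    - [0.014, -0.066, -0.004, 0, 0, 0, 1]
    - [0.02, -0.098, -0.004, 0, 0, 0, 1]
    - [0.026, -0.131, -0.004, 0, 0, 0, 1]
    - [0.032, -0.164, -0.004, 0, 0, 0, 1]
    - [0.038, -0.197, -0.004, 0, 0, 0, 1]
    - [0.0445, -0.229, -0.004, 0, 0, 0, 1]
    - [0.0445, -0.229, -0.004, 0, 0, 0, 1]

```text
clock: 13.72
eef_pos: [511.2, -253.9, 137.7]
eef_rot: [3.139, -0.527, 0.183]
wrist_force: [-5.4, -1.0, 7.4]
finger_gap: 21.7
finger_force: 60.0
```

```bash
python3 goal.py 56.5 87.5 0
```

```text
tcp [ 511.2 -253.9  137.7] shift [-0.2455  1.1144  0.0444] turn [0.0008 0.0023 0.0004] face-pos [  1.35 -49.36  49.57] force face [-1.05  0.04  9.15] clock 13.7167
```

Call:
jog_arm:
  series:
    - [0.008, -0.033, -0.003, 0, 0, 0, 1]
    - [0.014, -0.066, -0.003, 0, 0, 0, 1]
    - [0.02, -0.098, -0.003, 0, 0, 0, 1]
    - [0.026, -0.131, -0.003, 0, 0, 0, 1]
    - [0.032, -0.164, -0.003, 0, 0, 0, 1]
    - [0.038, -0.197, -0.003, 0, 0, 0, 1]
    - [0.0445, -0.229, -0.003, 0, 0, 0, 1]
    - [0.0445, -0.229, -0.003, 0, 0, 0, 1]

```text
clock: 14.38
eef_pos: [516.5, -281.6, 137.5]
eef_rot: [3.139, -0.527, 0.184]
wrist_force: [-5.1, -2.3, 8.7]
finger_gap: 21.7
finger_force: 60.0
```

```bash
python3 goal.py 56.5 87.5 0
```

```text
tcp [ 516.5 -281.6  137.5] shift [-0.2901  1.3449  0.0463] turn [0.0011 0.0024 0.0005] face-pos [  1.44 -77.53  49.25] force face [-0.33 -1.3  10.24] clock 14.3833
```

Call:
jog_arm:
  series:
    - [0.0055, -0.03, 0, 0, 0, 0, 1]
    - [0.011, -0.06, 0, 0, 0, 0, 1]
    - [0.0165, -0.09, 0, 0, 0, 0, 1]
    - [0.0165, -0.09, 0, 0, 0, 0, 1]
    - [0.0165, -0.09, 0, 0, 0, 0, 1]

```text
clock: 14.8
eef_pos: [518.5, -292.2, 137.5]
eef_rot: [3.139, -0.527, 0.184]
wrist_force: [-5.2, -1.3, 8.3]
finger_gap: 21.5
finger_force: 60.0
```

Call:
jog_arm:
  series:
    - [-0.0115, 0.061, 0, 0, 0, 0, 1]
    - [-0.023, 0.123, 0.001, 0, 0, 0, 1]
    - [-0.034, 0.184, 0.001, 0, 0, 0, 1]
    - [-0.046, 0.246, 0.001, 0, 0, 0, 1]
    - [-0.0575, 0.307, 0.002, 0, 0, 0, 1]
    - [-0.069, 0.369, 0.002, 0, 0, 0, 1]
    - [-0.0805, 0.43, 0.002, 0, 0, 0, 1]
    - [-0.092, 0.492, 0.002, 0, 0, 0, 1]

```text
clock: 15.47
eef_pos: [507.2, -232.6, 137.5]
eef_rot: [3.139, -0.527, 0.184]
wrist_force: [-6.9, -2.3, 7.4]
finger_gap: 21.6
finger_force: 60.0
```

Call:
jog_arm:
  series:
    - [-0.0115, 0.061, 0, 0, 0, 0, 1]
    - [-0.023, 0.123, 0.001, 0, 0, 0, 1]
    - [-0.034, 0.184, 0.001, 0, 0, 0, 1]
    - [-0.046, 0.246, 0.001, 0, 0, 0, 1]
    - [-0.0575, 0.307, 0.002, 0, 0, 0, 1]
    - [-0.069, 0.369, 0.002, 0, 0, 0, 1]
    - [-0.0805, 0.43, 0.002, 0, 0, 0, 1]
    - [-0.092, 0.492, 0.002, 0, 0, 0, 1]

```text
clock: 16.13
eef_pos: [496.1, -173.3, 137.6]
eef_rot: [3.139, -0.527, 0.184]
wrist_force: [-8.4, -2.3, 7.0]
finger_gap: 22.1
finger_force: 60.0
```

```bash
python3 goal.py 56.5 87.5 0
```

```text
tcp [ 496.1 -173.3  137.6] shift [-0.1199  0.4428  0.0453] turn [0.0008 0.0021 0.0003] face-pos [ 1.16 32.63 49.56] force face [-3.97 -0.72 10.37] clock 16.1333
```

Call:
jog_arm:
  series:
    - [-0.0115, 0.061, 0.001, 0, 0, 0, 1]
    - [-0.023, 0.123, 0.001, 0, 0, 0, 1]
    - [-0.034, 0.184, 0.002, 0, 0, 0, 1]
    - [-0.046, 0.246, 0.002, 0, 0, 0, 1]
    - [-0.0575, 0.307, 0.003, 0, 0, 0, 1]
    - [-0.069, 0.369, 0.003, 0, 0, 0, 1]
    - [-0.0805, 0.43, 0.004, 0, 0, 0, 1]
    - [-0.0805, 0.43, 0.004, 0, 0, 0, 1]

```text
clock: 16.8
eef_pos: [486.1, -120.9, 137.8]
eef_rot: [3.141, -0.526, 0.184]
wrist_force: [-8.8, -0.8, 7.2]
finger_gap: 21.1
finger_force: 60.0
```

Call:
jog_arm:
  series:
    - [-0.025, -0.005, 0.043, 0, 0, 0, 1]
    - [-0.1, -0.02, 0.18, 0, 0, 0, 1]
    - [-0.3, 0, 0.55, 0, 0, 0, 1]
    - [-0.4, 0.1, 0.85, 0, 0, 0, 1]
    - [-0.4, 0.2, 1, 0, 0, 0, 1]
    - [-0.4, 0.2, 1, 0, 0, 0, 1]

```text
clock: 17.3
eef_pos: [439.0, -97.1, 262.9]
eef_rot: [3.135, -0.532, 0.186]
wrist_force: [-0.5, 1.4, -2.1]
finger_gap: 21.7
finger_force: 60.0
```

```bash
cat > back.py <<'E'
from h import *
import sys
yaw,x,y,z=map(float,sys.argv[1:])
R,q=tool();T=Rn.from_euler('xyz',[np.pi,0,yaw]).as_matrix()
s=manip.read_state()
print('tcp',q.round(1),'shift',((np.array([x,y,z])-q)/120).round(4),'turn',(Rn.from_matrix(T@R.T).as_rotvec()/(np.pi/2)).round(4),s['clock'],s['wrist_force'].round(1))
E
python3 back.py 1.51 455 204.5 200
```

```text
tcp [439.  -97.1 262.9] shift [ 0.1336  2.5135 -0.5239] turn [-0.2707  0.2442  0.8228] 17.3 [-0.5  1.4 -2.1]
```

Call:
jog_arm:
  series:
    - [0.05, 0.85, 0, -0.135, 0.122, 0.411, 1]
    - [0.05, 0.85, 0, -0.135, 0.122, 0.411, 1]
    - [0.05, 0.85, 0, -0.135, 0.122, 0.411, 1]
    - [0.05, 0.85, 0, -0.135, 0.122, 0.411, 1]
    - [0.05, 0.85, 0, -0.135, 0.122, 0.411, 1]
    - [0.05, 0.85, 0, -0.135, 0.122, 0.411, 1]
    - [0.05, 0.85, 0, -0.135, 0.122, 0.411, 1]

```text
clock: 17.88
eef_pos: [444.8, 4.6, 256.6]
eef_rot: [3.05, -0.256, 0.873]
wrist_force: [0.8, -0.7, -2.5]
finger_gap: 21.6
finger_force: 60.0
```

Call:
jog_arm:
  series:
    - [0.05, 0.85, 0, -0.135, 0.122, 0.411, 1]
    - [0.05, 0.85, 0, -0.135, 0.122, 0.411, 1]
    - [0.05, 0.85, 0, -0.135, 0.122, 0.411, 1]
    - [0.05, 0.85, 0, -0.135, 0.122, 0.411, 1]
    - [0.05, 0.85, 0, -0.135, 0.122, 0.411, 1]
    - [0.05, 0.85, 0, -0.135, 0.122, 0.411, 1]
    - [0.05, 0.85, 0, -0.135, 0.122, 0.411, 1]

```text
clock: 18.47
eef_pos: [450.5, 106.9, 256.4]
eef_rot: [-3.136, 0.006, 1.508]
wrist_force: [-0.3, -0.2, -1.6]
finger_gap: 21.6
finger_force: 60.0
```

```bash
python3 back.py 1.51 455 204.5 200
```

```text
tcp [450.5 106.9 256.4] shift [ 0.0374  0.8137 -0.4703] turn [ 0.0035 -0.004   0.001 ] 18.4667 [-0.3 -0.2 -1.6]
```

Call:
jog_arm:
  series:
    - [0.0374, 0.3, 0, 0.003, -0.003, 0.001, 1]
    - [0.0374, 0.6, -0.2, 0.003, -0.003, 0.001, 1]
    - [0.0374, 0.8137, -0.47, 0.003, -0.003, 0.001, 1]
    - [0.0374, 0.8137, -0.47, 0.003, -0.003, 0.001, 1]
    - [0.0374, 0.8137, -0.47, 0.003, -0.003, 0.001, 1]

```text
clock: 18.88
eef_pos: [454.0, 204.4, 199.4]
eef_rot: [-3.139, 0.001, 1.506]
wrist_force: [-0.7, 0.4, -1.5]
finger_gap: 21.8
finger_force: 60.0
```

```bash
python3 back.py 1.51 455 204.5 70; python3 - <<'E'
from h import *
shot('wrist','w7')
fs=[]
for n in('w6','w7'):
    f=load(n)['frame'];h=cv2.cvtColor(f,cv2.COLOR_RGB2HSV);m=cv2.inRange(h,(5,120,60),(14,255,255));m[320:]=0
    k,l,s,c=cv2.connectedComponentsWithStats(m);print(n,[(s[i].tolist(),c[i].round(1).tolist()) for i in range(1,k) if s[i,4]>200])
    fs.append(cv2.resize(f[60:360,170:470],(400,400)))
cv2.imwrite('pics/w67.png',np.hstack(fs)[:,:,::-1])
E
```

```text
tcp [454.  204.4 199.4] shift [ 0.0086  0.0011 -1.0781] turn [ 0.0003 -0.0015  0.0027] 18.8833 [-0.7  0.4 -1.5]
w6 [([39, 124, 52, 23, 563], [64.2, 134.5]), ([301, 213, 44, 77, 2996], [322.7, 250.8])]
w7 [([435, 175, 24, 61, 1047], [446.6, 204.3]), ([301, 213, 44, 78, 2771], [322.6, 251.4])]
```

Call:
jog_arm:
  series:
    - [0.008, 0.001, -0.15, 0, 0, 0.003, 1]
    - [0.008, 0.001, -0.35, 0, 0, 0.003, 1]
    - [0.008, 0.001, -0.55, 0, 0, 0.003, 1]
    - [0.008, 0.001, -0.75, 0, 0, 0.003, 1]
    - [0.008, 0.001, -0.9, 0, 0, 0.003, 1]
    - [0.008, 0.001, -1, 0, 0, 0.003, 1]
    - [0.008, 0.001, -1, 0, 0, 0.003, 1]

```text
clock: 19.52
eef_pos: [455.8, 202.8, 80.3]
eef_rot: [-3.141, 0.001, 1.509]
wrist_force: [-0.4, 0.6, -2.8]
finger_gap: 21.4
finger_force: 60.0
```

Call:
jog_arm:
  series:
    - [0, 0, -0.04, 0, 0, 0, 1]
    - [0, 0, -0.08, 0, 0, 0, 1]
    - [0, 0, -0.08, 0, 0, 0, 1]
    - [0, 0, -0.08, 0, 0, 0, 1]

```text
clock: 19.85
eef_pos: [456.2, 204.1, 72.2]
eef_rot: [3.14, 0.0, 1.512]
wrist_force: [0.0, 0.2, -2.6]
finger_gap: 22.0
finger_force: 60.0
```

Call:
jog_arm:
  series:
    - [0, 0, -0.02, 0, 0, 0, 1]
    - [0, 0, -0.04, 0, 0, 0, 1]
    - [0, 0, -0.04, 0, 0, 0, 1]

```text
clock: 20.1
eef_pos: [455.7, 204.2, 66.5]
eef_rot: [-3.142, 0.001, 1.513]
wrist_force: [-0.6, 0.2, -2.6]
finger_gap: 21.7
finger_force: 60.0
```

Call:
jog_arm:
  series:
    - [0, 0, -0.01, 0, 0, 0, 1]
    - [0, 0, -0.01, 0, 0, 0, 1]
    - [0, 0, -0.01, 0, 0, 0, 1]

```text
clock: 20.35
eef_pos: [455.9, 204.2, 65.6]
eef_rot: [3.141, 0.001, 1.513]
wrist_force: [0.9, -0.2, -2.1]
finger_gap: 21.5
finger_force: 60.0
```

Call:
jog_arm:
  series:
    - [0, 0, -0.008, 0, 0, 0, 1]
    - [0, 0, -0.008, 0, 0, 0, 1]
    - [0, 0, -0.008, 0, 0, 0, 1]

```text
clock: 20.6
eef_pos: [455.9, 204.2, 65.5]
eef_rot: [3.141, 0.0, 1.513]
wrist_force: [-6.1, -3.2, 10.4]
finger_gap: 21.6
finger_force: 60.0
```

Call:
jog_arm:
  series:
    - [0, 0, -0.008, 0, 0, 0, 1]
    - [0, 0, -0.008, 0, 0, 0, 1]
    - [0, 0, -0.008, 0, 0, 0, 1]

```text
clock: 20.85
eef_pos: [456.0, 204.2, 65.5]
eef_rot: [3.141, 0.0, 1.513]
wrist_force: [-10.5, -4.9, 25.1]
finger_gap: 21.6
finger_force: 60.0
```

Seated on the rails at the original height (65.5). Relax, open, lift.

Call:
jog_arm:
  series:
    - [0, 0, 0.014, 0, 0, 0, 1]
    - [0, 0, 0.014, 0, 0, 0, 1]
    - [0, 0, 0.014, 0, 0, 0, 0.6]
    - [0, 0, 0.014, 0, 0, 0, 0.5]
    - [0, 0, 0.014, 0, 0, 0, 0.45]
    - [0, 0, 0.014, 0, 0, 0, 0.45]
    - [0, 0, 0.014, 0, 0, 0, 0.45]

```text
clock: 21.43
eef_pos: [455.9, 204.2, 65.2]
eef_rot: [3.141, 0.001, 1.513]
wrist_force: [0.7, 0.5, 0.1]
finger_gap: 50.4
finger_force: 0.0
```

Call:
jog_arm:
  series:
    - [0, 0, 0.05, 0, 0, 0, 0.45]
    - [0, 0, 0.2, 0, 0, 0, 0.45]
    - [0, 0, 0.5, 0, 0, 0, 0.45]
    - [0, 0, 0.8, 0, 0, 0, 0.45]
    - [0, 0, 1, 0, 0, 0, 0.45]
    - [0, 0, 1, 0, 0, 0, 0.45]

```text
clock: 21.93
eef_pos: [457.6, 204.9, 190.9]
eef_rot: [3.134, -0.003, 1.513]
wrist_force: [0.1, -0.0, 0.7]
finger_gap: 51.7
finger_force: 0.0
```

Call:
jog_arm:
  series:
    - [0.1, -0.1, 0.2, 0, 0, 0, 0.5]
    - [0.1, -0.1, 0.4, 0, 0, 0, 0.5]
    - [0.1, -0.1, 0.6, 0, 0, 0, 0.5]
    - [0.1, -0.1, 0.6, 0, 0, 0, 0.5]

```text
clock: 22.27
eef_pos: [469.0, 192.4, 261.5]
eef_rot: [3.136, -0.002, 1.512]
wrist_force: [0.8, 0.6, 1.3]
finger_gap: 47.0
finger_force: 0.0
```

```bash
python3 - <<'E'
from h import *
print(tool()[1],manip.read_state()['clock'])
a=shot('wrist','w8')
b=shot('scene','s8')
cv2.imwrite('pics/w8c.png',np.vstack([cv2.resize(a['frame'][60:280,150:550],None,fx=1.7,fy=1.7),cv2.resize(b['frame'][170:250,300:555],(680,213))])[:,:,::-1])
E
```

```text
[469.00590519 192.38669227 261.53789662] 22.2667
```

View pics/w8c.png

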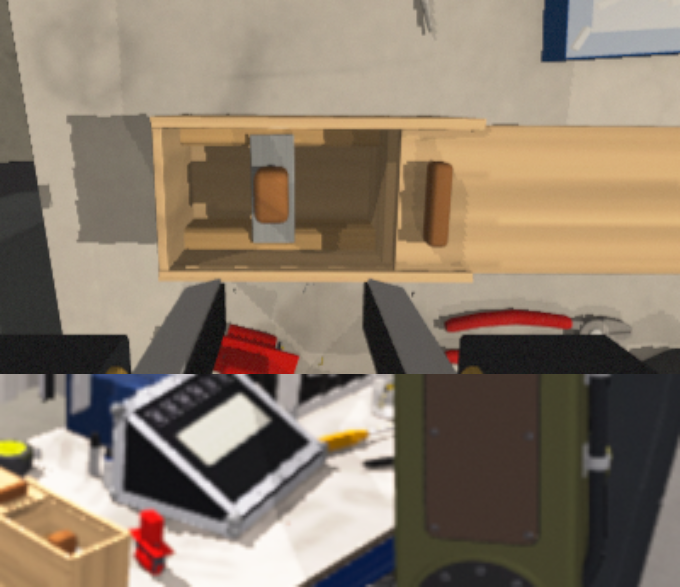

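Picture: roller's plate lies square on both rails with the grip upright at full-image (310,174); batten at (408,180); strip intact on the wedge. Now the cover.

Call:
jog_arm:
  series:
    - [0.2, 0.02, 0, 0, 0, 0, 0.5]
    - [0.5, 0.04, -0.2, 0, 0, 0, 0.5]
    - [0.72, 0.05, -0.5, 0, 0, 0, 0.5]
    - [0.72, 0.05, -0.8, 0, 0, 0, 0.5]
    - [0.72, 0.05, -0.9, 0, 0, 0, 0.5]
    - [0.72, 0.05, -0.9, 0, 0, 0, 0.5]

```text
clock: 22.87
eef_pos: [552.1, 197.6, 145.0]
eef_rot: [-3.134, 0.003, 1.513]
wrist_force: [0.6, 1.1, 0.7]
finger_gap: 47.1
finger_force: 0.0
```

```bash
python3 - <<'E'
from h import *
v=load('w8');print([onz(v,(408.2,180.6),z).round(1) for z in(107,113)],tool()[1])
a=shot('wrist','w9');h=cv2.cvtColor(a['frame'],cv2.COLOR_RGB2HSV);m=cv2.inRange(h,(5,120,60),(14,255,255));m[330:]=0
k,l,s,c=cv2.connectedComponentsWithStats(m);print([(s[i].tolist(),c[i].round(1).tolist(),onz(a,c[i],110).round(1)) for i in range(1,k) if s[i,4]>200])
E
```

```text
[array([558. , 196.3, 107. ]), array([556.4, 197.4, 113. ])] [552.11473989 197.61004008 145.02560885]
[([178, 185, 43, 51, 1515], [197.5, 210.2], array([470.5, 212.3, 110. ])), ([320, 186, 19, 77, 1213], [329.4, 223.8], array([557. , 198.1, 110. ]))]
```

Call:
jog_arm:
  series:
    - [0.035, 0.004, -0.1, 0, 0, 0, 0.6]
    - [0.035, 0.004, -0.2, 0, 0, 0, 0.6]
    - [0.035, 0.004, -0.26, 0, 0, 0, 0.6]
    - [0.035, 0.004, -0.28, 0, 0, 0, 0.7]
    - [0.035, 0.004, -0.28, 0, 0, 0, 0.8]
    - [0.035, 0.004, -0.28, 0, 0, 0, 1]
    - [0.035, 0.004, -0.28, 0, 0, 0, 1]
    - [0.035, 0.004, -0.28, 0, 0, 0, 1]
  grip_force: 20

```text
clock: 23.58
eef_pos: [558.4, 198.7, 116.2]
eef_rot: [3.141, 0.0, 1.513]
wrist_force: [-3.6, -0.5, 2.3]
finger_gap: 11.7
finger_force: 20.0
```

Call:
jog_arm:
  series:
    - [0, 0, 0, 0, 0, 0, 1]
    - [0, 0, 0, 0, 0, 0, 1]

```text
clock: 23.75
eef_pos: [558.4, 198.7, 116.2]
eef_rot: [3.141, 0.0, 1.513]
wrist_force: [-4.1, -0.3, 6.4]
finger_gap: 11.4
finger_force: 20.0
```

Call:
jog_arm:
  series:
    - [-0.06, 0.0035, 0, 0, 0, 0, 1]
    - [-0.17, 0.01, 0, 0, 0, 0, 1]
    - [-0.29, 0.018, 0, 0, 0, 0, 1]
    - [-0.41, 0.025, 0, 0, 0, 0, 1]
    - [-0.53, 0.032, 0, 0, 0, 0, 1]
    - [-0.65, 0.04, 0, 0, 0, 0, 1]
    - [-0.73, 0.045, 0, 0, 0, 0, 1]
    - [-0.75, 0.046, 0, 0, 0, 0, 1]

```text
clock: 24.42
eef_pos: [467.7, 204.6, 116.2]
eef_rot: [3.14, -0.0, 1.513]
wrist_force: [1.0, 1.3, 1.7]
finger_gap: 11.8
finger_force: 20.0
```

Call:
jog_arm:
  series:
    - [-0.05, 0.003, 0, 0, 0, 0, 1]
    - [-0.12, 0.007, 0, 0, 0, 0, 1]
    - [-0.19, 0.0115, 0, 0, 0, 0, 1]
    - [-0.26, 0.016, 0, 0, 0, 0, 1]
    - [-0.33, 0.02, 0, 0, 0, 0, 1]
    - [-0.36, 0.022, 0, 0, 0, 0, 1]
    - [-0.38, 0.023, 0, 0, 0, 0, 1]
    - [-0.38, 0.023, 0, 0, 0, 0, 1]

```text
clock: 25.08
eef_pos: [422.7, 207.4, 116.1]
eef_rot: [3.141, -0.0, 1.513]
wrist_force: [-0.7, 4.5, 7.7]
finger_gap: 11.9
finger_force: 20.0
```

Call:
jog_arm:
  series:
    - [-0.02, 0.001, 0, 0, 0, 0, 1]
    - [-0.045, 0.002, 0, 0, 0, 0, 1]
    - [-0.045, 0.002, 0, 0, 0, 0, 1]

```text
clock: 25.33
eef_pos: [417.5, 207.7, 116.2]
eef_rot: [3.14, -0.001, 1.512]
wrist_force: [-1.4, 5.9, 6.4]
finger_gap: 11.8
finger_force: 20.0
```

Call:
jog_arm:
  series:
    - [-0.01, 0, 0, 0, 0, 0, 1]
    - [-0.015, 0, 0, 0, 0, 0, 1]
    - [-0.015, 0, 0, 0, 0, 0, 1]

```text
clock: 25.58
eef_pos: [416.0, 207.8, 116.1]
eef_rot: [3.14, -0.001, 1.512]
wrist_force: [0.3, 6.7, 5.6]
finger_gap: 11.6
finger_force: 20.0
```

Call:
jog_arm:
  series:
    - [-0.008, -0.003, 0, 0, 0, 0, 1]
    - [-0.012, -0.006, 0, 0, 0, 0, 1]
    - [-0.012, -0.006, 0, 0, 0, 0, 1]

```text
clock: 25.83
eef_pos: [415.6, 207.7, 116.3]
eef_rot: [3.137, -0.003, 1.512]
wrist_force: [8.7, 12.6, -0.5]
finger_gap: 11.7
finger_force: 20.0
```

Call:
jog_arm:
  series:
    - [-0.008, 0, 0, 0, 0, 0, 1]
    - [-0.012, 0, 0, 0, 0, 0, 1]
    - [-0.012, 0, 0, 0, 0, 0, 1]

```text
clock: 26.08
eef_pos: [415.5, 207.7, 116.4]
eef_rot: [3.134, -0.003, 1.512]
wrist_force: [20.9, 12.0, -9.2]
finger_gap: 11.7
finger_force: 20.0
```

Hard stop at 143 mm travel: shut. Relax slightly, open, retreat.

Call:
jog_arm:
  series:
    - [0.012, 0, 0, 0, 0, 0, 1]
    - [0.012, 0, 0, 0, 0, 0, 1]
    - [0.012, 0, 0, 0, 0, 0, 0.8]
    - [0.012, 0, 0, 0, 0, 0, 0.65]
    - [0.012, 0, 0, 0, 0, 0, 0.6]
    - [0.012, 0, 0, 0, 0, 0, 0.6]
    - [0.012, 0, 0.1, 0, 0, 0, 0.6]
    - [0.012, 0, 0.3, 0, 0, 0, 0.6]

```text
clock: 26.75
eef_pos: [412.9, 205.8, 149.9]
eef_rot: [-3.137, 0.003, 1.513]
wrist_force: [0.5, 0.6, -0.2]
finger_gap: 37.3
finger_force: 0.0
```

Call:
jog_arm:
  series:
    - [0.1, 0, 0.3, 0, 0, 0, 0.5]
    - [0.2, 0, 0.6, 0, 0, 0, 0.5]
    - [0.2, -0.1, 0.9, 0, 0, 0, 0.5]
    - [0.2, -0.1, 0.9, 0, 0, 0, 0.5]
    - [0.2, -0.1, 0.9, 0, 0, 0, 0.5]

```text
clock: 27.17
eef_pos: [438.6, 194.2, 260.9]
eef_rot: [3.139, -0.0, 1.512]
wrist_force: [0.1, 0.8, -1.4]
finger_gap: 46.8
finger_force: 0.0
```

```bash
python3 - <<'E'
from h import *
print(tool()[1])
a=shot('wrist','w10');h=cv2.cvtColor(a['frame'],cv2.COLOR_RGB2HSV);m=cv2.inRange(h,(5,120,60),(14,255,255));m[300:]=0
k,l,s,c=cv2.connectedComponentsWithStats(m);print([(s[i].tolist(),c[i].round(1).tolist(),onz(a,c[i],110).round(1)) for i in range(1,k) if s[i,4]>200])
E
```

```text
[438.6433196  194.15289678 260.90805702]
[([292, 154, 13, 50, 576], [298.5, 178.7], array([416.1, 207. , 110. ]))]
```

Batten is seen at x≈416, i.e. shut within measuring error; a nudge from behind with closed fingers makes sure.

Call:
jog_arm:
  series:
    - [0.05, 0.1, -0.3, 0, 0, 0, 1]
    - [0.05, 0.1, -0.6, 0, 0, 0, 1]
    - [0.05, 0.1, -0.9, 0, 0, 0, 1]
    - [0.05, 0.1, -0.9, 0, 0, 0, 1]
    - [0.05, 0.1, -0.9, 0, 0, 0, 1]
    - [0.05, 0.1, -0.9, 0, 0, 0, 1]
    - [0.05, 0.1, -0.9, 0, 0, 0, 1]
    - [0.05, 0.1, -0.9, 0, 0, 0, 1]

```text
clock: 27.88
eef_pos: [444.9, 206.7, 153.4]
eef_rot: [3.139, -0.0, 1.513]
wrist_force: [-0.5, 0.0, 0.3]
finger_gap: 0.1
finger_force: 0.0
```

Call:
jog_arm:
  series:
    - [0, 0, -0.15, 0, 0, 0, 1]
    - [0, 0, -0.29, 0, 0, 0, 1]
    - [0, 0, -0.29, 0, 0, 0, 1]
    - [-0.03, 0, -0.29, 0, 0, 0, 1]
    - [-0.03, 0, -0.29, 0, 0, 0, 1]

```text
clock: 28.3
eef_pos: [440.7, 206.6, 118.2]
eef_rot: [3.14, 0.0, 1.513]
wrist_force: [0.6, 0.4, -0.3]
finger_gap: 0.7
finger_force: 0.0
```

Call:
jog_arm:
  series:
    - [-0.02, 0, -0.02, 0, 0, 0, 1]
    - [-0.04, 0, -0.02, 0, 0, 0, 1]
    - [-0.05, 0, -0.02, 0, 0, 0, 1]
    - [-0.05, 0, -0.02, 0, 0, 0, 1]

```text
clock: 28.63
eef_pos: [434.5, 206.5, 114.9]
eef_rot: [3.141, 0.0, 1.513]
wrist_force: [0.1, 0.1, -0.8]
finger_gap: 0.4
finger_force: 0.0
```

Call:
jog_arm:
  series:
    - [-0.008, 0, 0, 0, 0, 0, 1]
    - [-0.016, 0, 0, 0, 0, 0, 1]
    - [-0.016, 0, 0, 0, 0, 0, 1]

```text
clock: 28.88
eef_pos: [433.2, 206.5, 114.8]
eef_rot: [3.14, 0.0, 1.513]
wrist_force: [3.5, -1.9, 0.2]
finger_gap: 0.5
finger_force: 1.5
```

Call:
jog_arm:
  series:
    - [-0.008, 0, 0, 0, 0, 0, 1]
    - [-0.01, 0, 0, 0, 0, 0, 1]
    - [-0.01, 0, 0, 0, 0, 0, 1]

```text
clock: 29.13
eef_pos: [432.7, 206.5, 115.1]
eef_rot: [3.138, -0.0, 1.513]
wrist_force: [7.8, -0.4, 1.3]
finger_gap: 0.4
finger_force: 3.2
```

Call:
jog_arm:
  series:
    - [-0.008, 0, 0, 0, 0, 0, 1]
    - [-0.01, 0, 0, 0, 0, 0, 1]
    - [-0.01, 0, 0, 0, 0, 0, 1]

```text
clock: 29.38
eef_pos: [432.1, 206.6, 115.5]
eef_rot: [3.136, -0.001, 1.513]
wrist_force: [11.0, -1.5, 2.0]
finger_gap: 0.3
finger_force: 4.7
```

Call:
jog_arm:
  series:
    - [0.05, 0, 0, 0, 0, 0, 1]
    - [0.08, 0, 0, 0, 0, 0, 1]
    - [0.08, 0, 0.3, 0, 0, 0, 1]
    - [0.08, 0, 0.6, 0, 0, 0, 1]
    - [0.08, 0, 0.9, 0, 0, 0, 1]
    - [0.08, 0, 1, 0, 0, 0, 1]
    - [0.08, 0, 1, 0, 0, 0, 1]
    - [0.08, 0, 1, 0, 0, 0, 1]

```text
clock: 30.05
eef_pos: [439.8, 206.4, 234.1]
eef_rot: [-3.141, 0.001, 1.513]
wrist_force: [0.6, 0.2, 0.0]
finger_gap: 0.1
finger_force: 0.0
```

```bash
python3 - <<'E'
from h import *
s=manip.read_state();print(s['eef_pos'],s['wrist_force'],s['clock'])
a=shot('wrist','w11');h=cv2.cvtColor(a['frame'],cv2.COLOR_RGB2HSV);m=cv2.inRange(h,(5,120,60),(14,255,255));m[300:]=0
k,l,st,c=cv2.connectedComponentsWithStats(m);print([(c[i].round(1).tolist(),onz(a,c[i],110).round(1)) for i in range(1,k) if st[i,4]>200])
print(manip.sign_off())
E
```

```text
[439.77856534 206.42921751 234.11430272] [0.61584122 0.1558576  0.01930382] 30.05
[([296.8, 196.2], array([416.2, 207.2, 110. ]))]
the job is handed in; nothing more can be done
None
```

Job handed in at about 30 s: I rolled the strip along its length both ways at about 11–12 N, hung the roller back on its rails and pushed the cover to its front stop; bedding was judged from the steady roller force, not measured directly.

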